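# Start the microscope lamp: mains rocker, start button, shutter paddle

## Robot

A 6-joint arm with a two-finger parallel gripper is mounted at the origin on the work surface. World frame = base frame: x ahead of the robot, y to its left, z up, the work surface at z = 0. Lengths are in m, angles in degrees, forces in N, time in s.
With the tool pointing down it reaches from about 0.375 to 0.75 m from the base axis. Payload 9 kg.
Tool frame: the origin (TCP) lies midway between the tips of the shut fingers; the grasp point (between the pads) lies 19 mm behind it; z points along the fingers, y is the line along which they close (so a half turn about z gives the same grasp; the last joint's range is limited). The gripper opens to 85 mm and grips with 20 to 120 N. Pads are 22 mm wide; open, the fingers measure 114 mm over their backs; the gripper's body (76 mm by 85 mm) begins 54 mm behind the grasp point. The pads swing forward as they close: fully open they stand 13 mm farther back than shut.
Start: joints at [62.24, 5.964, 5.575, 89.605, 0, 77.527], TCP at [0.158, 0.579, 0.231] pointing down, gripper open.
Joint ranges: [-171.21, 171.21], [-48.23, 106.86], [-62.78, 66.21], [-105.2, 120.99], [-86.42, 89.51], [-180, 180]. Speed limits (degrees/s): [127.2, 127.2, 147.25, 180, 180, 180].

## Interface

Orientations are given as [roll, pitch, yaw] about the fixed x, y, z axes, in that order (R = Rz(yaw) Ry(pitch) Rx(roll)).
In Python, from station import sense, snapshot, camera_params, sign_off gives the robot as it stands. The module is installed in compiled form; this text tells all that it offers.
- The arm moves only by the tool apply_moves, never from a script. Its argument "deltas" is a list of rows, each an object of numbers: "tx", "ty", "tz": the shift along the tool's x, y, z in m; "ax", "ay", "az": the turn, a rotation vector about the tool's x, y, z in degrees; "fingers": the gripper command: -1 is shut, 1 is fully open, values between are in proportion. In form: [{"tx": .., "ty": .., "tz": .., "ax": .., "ay": .., "az": .., "fingers": ..}, ...]. A call has 1 to 20 rows; each row is the pose to reach, as a shift and turn from the pose commanded when the call began, along the tool's axes at that moment; what a row does not reach only later rows make up. A row lasts 1/8 s, in which the tool goes at most 62.5 mm and 10.7 degrees, less where a joint would pass 70% of its speed; a pose out of reach is approached as far as the arm can. A call with a gripper value outside its range is refused whole. The fingers move at their own pace and stop on an object; "grip_force" is the grip in N (left out, the last holds). Time passes only in rows, so rows that repeat a pose let the fingers close. It gives the time, the measured TCP pose, the force, the opening and the grip force at its end, in the units of the state.
- sense(): the state, without advancing time (a new reading comes with each control period).
- snapshot(name): name is "side" or "top"; returns (picture, depth): 400x640x3 uint8, red, green, blue; 400x640 float32, m along the optical axis (not along the pixel's ray), 0 where there is no reading.
- camera_params(name): a dict with "intrinsics" (3x3 intrinsics, pixels), "extrinsics" (4x4, takes a point from camera to world coordinates). Camera axes: x right, y up, looking along -z (the intrinsics and any distortion apply to the point x, -y, -z); pixel columns grow to the right and rows downward; lengths in m; the calibration is good to about 2 mm. A picture is of the moment at which its call begins. camera_params takes no time and is no camera call.
- sign_off(): hands the job in; it is judged then, once.
The state is a dict: "time_s": time; "joints": joint angles; "qvel": joint speeds; "joint_efforts": joint torques, N m; "tcp_pos": TCP position; "tcp_rot": TCP orientation; "ft_force": force on the tool from outside, world axes, zero at the start; "torque": the same for the moment, N m; "gripper_width": finger opening in m; "gripper_force": force on a finger pad.
Only numpy, scipy, OpenCV 4.12 (cv2) and the standard library are available. Lean on these libraries where they do the work, as an engineer would, in place of code of your own. Each camera call takes 0.05 s, during which the arm holds its last target. There are 200 camera calls.

## Task

Start up the microscope's lamp with the closed fingers: first press the raised half of the mains rocker right down, then push the round start button fully in and keep it in for a good second before letting it out, and last press the wide shutter paddle down flat; finish clear of everything. Only touch the control modules, do not lift them or shove them out of place; leave the small square standby key alone and do not disturb the plate, bottle and tip box around the rack.

Things in the scene. Friction and masses are not known exactly. Their poses are not given: they have to be found in the camera images.
- rack: Fixed low aluminium tray 130 deep (x) x 360 wide (y) mm, plate 6 mm thick, with 14 mm high lips along the near and far edges, that carries the four control modules. Origin: centre of its underside; +x points away from the robot (yaw within 0.4 rad).
- mains_module: Loose white box 90 deep (x) x 68 wide (y) x 50 high mm, 0.8 kg, one of four in a row (84 mm pitch, any order, up to 8 mm fore or aft) on the rack's plate. Origin: centre of its underside; +x away from the robot, z up, yaw as the rack. Carries the mains switch: a dull grey rocker 36 wide x 56 mm long (along x), between two low black side strips 7 mm high.
- start_module: Loose white box 90 deep (x) x 68 wide (y) x 50 high mm, 0.8 kg, one of four in a row (84 mm pitch, any order, up to 8 mm fore or aft) on the rack's plate. Origin: centre of its underside; +x away from the robot, z up, yaw as the rack. Carries the lamp start button: a round dull grey cap 38 mm across in a flat round black collar 5 mm high.
- shutter_module: Loose white box 90 deep (x) x 68 wide (y) x 50 high mm, 0.8 kg, one of four in a row (84 mm pitch, any order, up to 8 mm fore or aft) on the rack's plate. Origin: centre of its underside; +x away from the robot, z up, yaw as the rack. Carries the shutter paddle: a wide dull grey flat flap 54 wide x 52 mm deep, hinged along its far edge between two small lugs, near edge standing up at the start.
- standby_module: Loose white box 90 deep (x) x 68 wide (y) x 50 high mm, 0.8 kg, one of four in a row (84 mm pitch, any order, up to 8 mm fore or aft) on the rack's plate. Origin: centre of its underside; +x away from the robot, z up, yaw as the rack. Carries the standby key, not part of this job: a small square dull grey key 22 x 22 mm in a square black frame.
- rocker (a joint): Mains rocker angle, rad: about 0 = off (near half down, far half raised), 0.40 = fully on (far half down). It turns about a level axis across its middle (along the module's y, 60 mm above the module's underside) and stays where it is left. Friction: about 2.5 N pressed at its far point.
- rocker_far (a point): Point on top of the rocker's far (+x) half, 20 mm from its pivot, where it is pressed; moves with the rocker: when off, about 69 to 70 mm above the module's underside; sinks about 8 mm to fully on.
- start (a joint): How far the round start button is pushed in, m: 0 = out, 0.006 = fully in. Sprung: about 1.5 N to begin, 5 N fully in; it comes back out when released.
- start_top (a point): Centre of the start button's top face, 72 mm above the module's underside when out; moves with the button.
- shutter (a joint): Shutter paddle angle, rad: about 0 = near edge raised some 14 mm (shutter closed), 0.28 = pressed down flat (shutter open). It stays where it is left. Friction: about 1.8 N pressed at its point.
- shutter_lip (a point): Point on top of the paddle, 40 mm from its hinge and 12 mm in from its raised near edge, where it is pressed; moves with the paddle: about 67 to 70 mm above the module's underside at the start, sinks about 11 mm to flat.
- standby (a joint): How far the square standby key is pushed in, m: 0 = out, 0.005 = in. Sprung, about 3.5 N. Not to be pressed.
- standby_top (a point): Centre of the standby key's top face, 66 mm above the module's underside.
- well_plate: Bystander: loose six-well culture plate, 85 x 127 x 20 mm, lying between the rack and the robot. Origin: centre of its underside.
- medium_bottle: Bystander: loose amber bottle, 60 mm across, 115 mm high, standing beyond the left (+y) end of the rack. Origin: centre of its underside.
- tip_box: Bystander: loose pipette-tip box, 80 x 120 x 54 mm, beyond the rack. Origin: centre of its underside.

How it is judged:
By the outcome, as a careful person would: the job done as asked, in the order asked, and still so for the second after the job is handed in, with the robot touching nothing.
It also fails if it takes over 42 s, if anything falls off the work surface, if the arm or the gripper's body presses on something with over 40 N, if the wrist force passes 120 N, or if a joint passes its speed limit or range.

## Working session

There is one attempt and no reset: what is moved stays moved. The work goes in short steps, Python scripts to look and compute and a tool call to move; the robot and the scene stay as the last step left them, time stands still between calls to the robot, and variables do not carry over. Pictures are saved under pics/ and viewed, at most 10 in all, crops included, and the job is handed in when it is done.

Besides the shell and the picture viewer there is one more tool, called after "Emit:" by a JSON object that holds its "api" and its "payload". apply_moves: Moves the arm, as the interface text tells. Its arguments: {"type":"object","properties":{"deltas":{"type":"array","items":{"type":"object","properties":{"tx":{"type":"number"},"ty":{"type":"number"},"tz":{"type":"number"},"ax":{"type":"number"},"ay":{"type":"number"},"az":{"type":"number"},"fingers":{"type":"number"}}}},"grip_force":{"type":"number"}},"required":["deltas"]}

```bash
mkdir -p pics
python3 - <<'E'
from station import *
import cv2,numpy as np
for n in("top","side"):
    p,d=snapshot(n); c=camera_params(n)
    np.savez(f"{n}0.npz",p=p,d=d,K=c["intrinsics"],E=c["extrinsics"]); print({k:v for k,v in c.items()})
    cv2.imwrite(f"pics/{n}0.png",p[...,::-1])
s=sense();print(s["tcp_pos"],s["tcp_rot"],s["gripper_width"],s["time_s"])
E
```

```text
{'intrinsics': array([[427.45783701,   0.        , 318.76381826],
       [  0.        , 427.45783701, 194.70821362],
       [  0.        ,   0.        ,   1.        ]]), 'extrinsics': array([[-0.14820648,  0.95911334, -0.24111501,  0.34573752],
       [-0.9889534 , -0.1443383 ,  0.03372875,  0.13004089],
       [-0.00245244,  0.24345033,  0.96991027,  0.88662206],
       [ 0.        ,  0.        ,  0.        ,  1.        ]])}
{'intrinsics': array([[411.87931948,   0.        , 321.02806914],
       [  0.        , 411.87931948, 203.3597411 ],
       [  0.        ,   0.        ,   1.        ]]), 'extrinsics': array([[-0.8568171 ,  0.33839578, -0.38904081,  0.23507245],
       [-0.51543895, -0.58213921,  0.62883752,  0.62593574],
       [-0.01367995,  0.73932553,  0.6732092 ,  0.63309966],
       [ 0.        ,  0.        ,  0.        ,  1.        ]])}
[0.15803003 0.57850215 0.23060535] [-1.79932881e+02 -1.38984469e-02  1.64716284e+02] 0.08545522121792679 0.1
```

View pics/top0.png

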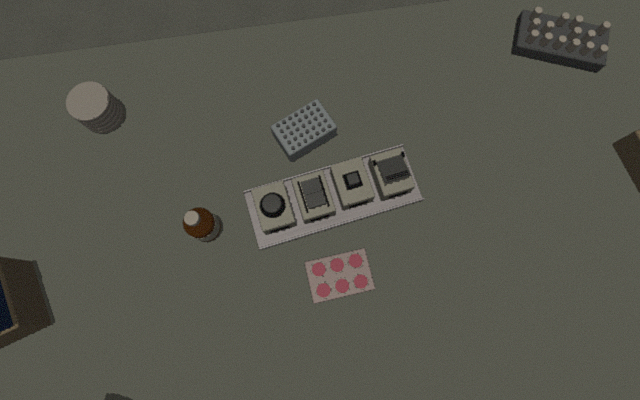

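View pics/side0.png

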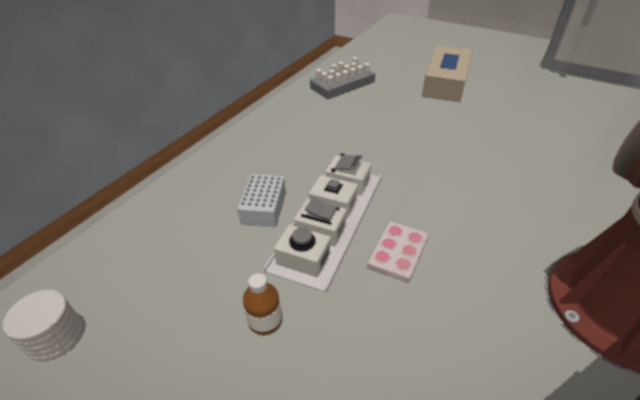

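The top view shows, from left to right, start (272,205), mains (315,192), standby (352,180) and shutter (394,167). The side view confirms this order. Next I'll get metric positions from depth.

```bash
cat > h.py <<'E'
import numpy as np
def world(f):
    z=np.load(f);d=z["d"].astype(float);K,E=z["K"],z["E"]
    v,u=np.mgrid[:400,:640]
    P=np.stack([(u-K[0,2])/K[0,0]*d,-(v-K[1,2])/K[1,1]*d,-d],-1)@E[:3,:3].T+E[:3,3]
    P[d==0]=np.nan
    return z["p"],P
def ray(f,u,v,h):
    z=np.load(f);K,E=z["K"],z["E"]
    r=E[:3,:3]@np.array([(u-K[0,2])/K[0,0],-(v-K[1,2])/K[1,1],-1]);o=E[:3,3]
    return o+r*(h-o[2])/r[2]
E
python3 - <<'E'
from h import *
import cv2
p,P=world("top0.npz")
c=p[140:255,235:430]
g=cv2.resize(np.clip(c.astype(float)*1.8,0,255).astype(np.uint8),None,fx=4,fy=4,interpolation=cv2.INTER_CUBIC)
cv2.imwrite("pics/topc.png",g[...,::-1])
q,Q=world("side0.npz")
c=q[145:290,255:395]
g=cv2.resize(c,None,fx=4,fy=4,interpolation=cv2.INTER_CUBIC)
cv2.imwrite("pics/sidec.png",g[...,::-1])
print("table z",np.nanmedian(P[320:380,200:500,2]),np.nanstd(P[320:380,200:500,2]))
for n,(u,v) in dict(start=(272,205),mains=(315,192),standby=(352,180),shut=(394,167)).items():
    print(n,np.nanmedian(P[v-2:v+3,u-2:u+3].reshape(-1,3),0))
# white mask over rack area
hsv=cv2.cvtColor(p,cv2.COLOR_RGB2HSV)
m=((P[...,2]>.045)&(P[...,2]<.066)).astype(np.uint8); m[:140]=0;m[250:]=0;m[:,:240]=0;m[:,430:]=0
w=(p.min(-1)>85)
print("pix",p[205,290],p[215,275],p[178,335],p[230,262])
mm=(m>0)&w
n,l,st,ce=cv2.connectedComponentsWithStats(mm.astype(np.uint8))
for i in range(1,n):
    if st[i,4]<60: continue
    pts=P[l==i]; r=cv2.minAreaRect((pts[:,:2]*1000).astype(np.float32))
    print(st[i],r,np.median(pts[:,2]))
# rack: light pixels
k=((p.min(-1)>85)&(P[...,2]>.002)&(P[...,2]<.03)); k[:140]=0;k[250:]=0;k[:,:235]=0;k[:,430:]=0
pts=P[k];pts=pts[~np.isnan(pts[:,0])];print("rack",len(pts),cv2.minAreaRect((pts[:,:2]*1000).astype(np.float32)),np.median(pts[:,2]))
E
```

```text
table z 0.00022119427941735825 0.001534059989759206
start [0.53977104 0.1946019  0.07850229]
mains [0.55500997 0.1081993  0.07009799]
standby [0.56824721 0.03218869 0.07247482]
shut [ 0.58247808 -0.05541357  0.07134558]
pix [74 69 63] [16 16  8] [122 117 102] [119 116 103]
[279 140  35  15 239] ((662.2536010742188, 132.43792724609375), (71.02581787109375, 32.58063507080078), 82.64823913574219) 0.050536280979245896
[370 148  32  13 202] ((614.6614990234375, -47.88959503173828), (18.1892147064209, 66.06719970703125), 10.496750831604004) 0.056460414866902064
[ 330  156   45   49 1085] ((572.9717407226562, 30.030696868896484), (89.7334213256836, 66.95022583007812), 8.8500337600708) 0.05642332636491065
[374 165  41  31 395] ((567.8363037109375, -55.771148681640625), (64.85025787353516, 67.84709167480469), 6.9356231689453125) 0.056137154921027
[291 170  45  50 693] ((555.9642944335938, 112.84709930419922), (89.59556579589844, 68.14974975585938), 8.580097198486328) 0.05618240855735346
[251 181  44  50 906] ((545.7156982421875, 196.884033203125), (89.76718139648438, 67.15888977050781), 8.824076652526855) 0.05634853663316819
rack 3333 ((557.7884521484375, 70.45809936523438), (377.8909606933594, 230.86936950683594), 82.3937759399414) 0.006900247628822576
```

View pics/topc.png

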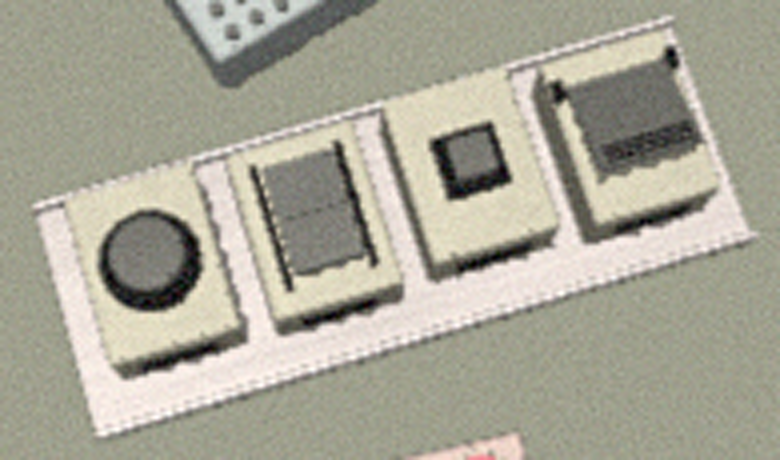

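View pics/sidec.png

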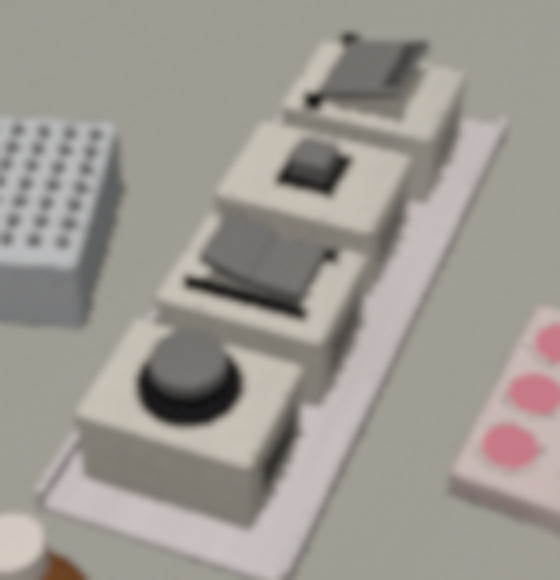

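Clear crops. The start cap is round at crop (150,255) and the rocker crease is near (315,212). The paddle lugs are at (557,92) and (672,58), and its near edge is around (648,160). In the side crop the rocker's far half and the paddle's near edge are both raised. I'll combine the module rectangles with rays to get press targets.

Run:
```python
from h import *
import cv2
f="top0.npz";p,P=world(f)
yaw=np.radians(8.7);R=np.array([[np.cos(yaw),-np.sin(yaw)],[np.sin(yaw),np.cos(yaw)]])
M=dict(start=(.5457,.1969),mains=(.556,.1128),standby=(.573,.0300),shutter=(.5797,-.0535))
def loc(n,q): return (R.T@(np.array(q[:2])-M[n])*1000).round(1)
px=lambda x,y:(235+(x+.5)/4-.5,140+(y+.5)/4-.5)
print("cap",loc("start",ray(f,*px(150,252),.078)))
print("crease",loc("mains",ray(f,*px(315,213),.072)))
print("lugs",loc("shutter",ray(f,*px(557,92),.062)),loc("shutter",ray(f,*px(672,58),.062)))
print("near edge",loc("shutter",ray(f,*px(648,162),.074)))
# side view + elevated profile along module x in both depth maps
for g in(f,"side0.npz"):
  _,Q=world(g)
  for n in M:
    L=(Q[...,:2]-M[n])@R*1000; z=Q[...,2]*1000
    if n in("mains","shutter"):
      print(g,n,[(a,round(float(np.nanmedian(z[(abs(L[...,1])<12)&(abs(L[...,0]-a)<2.5)])),1)) for a in range(-40,45,5)])
    s=(z>62)&(abs(L)<40).all(-1); print(n,"raised x",np.percentile(L[s][:,0],[2,98]).round(1),"y",np.percentile(L[s][:,1],[2,98]).round(1))
t=np.array([.15803,.5785,.2306])
Rt=cv2.Rodrigues(np.zeros(3))[0]
ps=np.radians(164.72);X=np.array([np.cos(ps),np.sin(ps)]);Y=np.array([np.sin(ps),-np.cos(ps)])
q=R@np.array([25,0])/1000+M["mains"];d=q-t[:2];print("mains far25",q,"tool delta",X@d,Y@d)
for n,a in(("start",0),("shutter",-15)): print(n,R@np.array([a,0])/1000+M[n])
```

```text
cap [-1.6 -2.9]
crease [-2.6 -0.8]
lugs [25.7 31. ] [ 25.5 -30.9]
near edge [-25.4   2.6]
start raised x [-21.7  19.7] y [-20.   20.3]
top0.npz mains [(-40, 55.7), (-35, 56.0), (-30, 56.2), (-25, 68.1), (-20, 69.3), (-15, 68.9), (-10, 70.6), (-5, 70.1), (0, 70.4), (5, 71.9), (10, 73.3), (15, 74.8), (20, 76.8), (25, 77.4), (30, 57.5), (35, 56.8), (40, 56.4)]
mains raised x [-28.3  27.1] y [-22.9  23.4]
standby raised x [-15.5  10.6] y [-12.4  11.8]
top0.npz shutter [(-40, 56.0), (-35, 55.9), (-30, 56.0), (-25, 56.9), (-20, 76.7), (-15, 77.3), (-10, 75.3), (-5, 73.6), (0, 72.5), (5, 70.6), (10, 69.9), (15, 68.3), (20, 67.2), (25, 65.1), (30, 57.4), (35, 57.3), (40, 56.8)]
shutter raised x [-23.3  26.9] y [-27.7  28.3]
start raised x [-23.2  16.2] y [-15.8  21.9]
side0.npz mains [(-40, 56.7), (-35, 56.8), (-30, 58.8), (-25, 69.4), (-20, 69.7), (-15, 70.5), (-10, 70.8), (-5, 70.5), (0, 71.2), (5, 73.5), (10, 74.2), (15, 75.6), (20, 77.3), (25, 76.6), (30, 56.2), (35, 56.5), (40, 55.8)]
mains raised x [-31.3  23.6] y [-18.   25.4]
standby raised x [-15.6   8. ] y [-9.6 14.4]
side0.npz shutter [(-40, 56.9), (-35, 57.1), (-30, 56.8), (-25, 57.7), (-20, 75.5), (-15, 76.3), (-10, 74.7), (-5, 72.9), (0, 72.0), (5, 70.9), (10, 69.1), (15, 68.0), (20, 66.6), (25, 65.0), (30, 56.9), (35, 56.4), (40, 56.6)]
shutter raised x [-25.4  26.7] y [-26.8  32.2]
mains far25 [0.58071235 0.11658152] tool delta -0.5294726070434999 -0.3341972571667304
start [0.5457 0.1969]
shutter [ 0.56487259 -0.05576891]
```

Emit:
{"api": "apply_moves", "payload": {"deltas": [{"tx":-0.04,"ty":-0.025,"az":-2,"fingers":-1},{"tx":-0.08,"ty":-0.05,"az":-4,"fingers":-1},{"tx":-0.12,"ty":-0.076,"az":-6,"fingers":-1},{"tx":-0.16,"ty":-0.101,"az":-8,"fingers":-1},{"tx":-0.2,"ty":-0.126,"az":-10,"fingers":-1},{"tx":-0.24,"ty":-0.151,"az":-12,"fingers":-1},{"tx":-0.28,"ty":-0.177,"az":-14,"fingers":-1},{"tx":-0.32,"ty":-0.202,"az":-16,"fingers":-1},{"tx":-0.36,"ty":-0.227,"az":-18,"fingers":-1},{"tx":-0.4,"ty":-0.252,"az":-20,"fingers":-1},{"tx":-0.44,"ty":-0.278,"az":-22,"fingers":-1},{"tx":-0.48,"ty":-0.303,"az":-23,"fingers":-1},{"tx":-0.51,"ty":-0.322,"az":-24,"fingers":-1},{"tx":-0.5295,"ty":-0.334,"az":-24,"fingers":-1},{"tx":-0.5295,"ty":-0.334,"az":-24,"fingers":-1},{"tx":-0.5295,"ty":-0.334,"az":-24,"fingers":-1}]}}

```text
$.deltas[0]: bad value
```

Emit:
{"api": "apply_moves", "payload": {"deltas": [{"tx":-0.04,"ty":-0.025,"tz":0,"ax":0,"ay":0,"az":-2,"fingers":-1},{"tx":-0.08,"ty":-0.05,"tz":0,"ax":0,"ay":0,"az":-4,"fingers":-1},{"tx":-0.12,"ty":-0.076,"tz":0,"ax":0,"ay":0,"az":-6,"fingers":-1},{"tx":-0.16,"ty":-0.101,"tz":0,"ax":0,"ay":0,"az":-8,"fingers":-1},{"tx":-0.2,"ty":-0.126,"tz":0,"ax":0,"ay":0,"az":-10,"fingers":-1},{"tx":-0.24,"ty":-0.151,"tz":0,"ax":0,"ay":0,"az":-12,"fingers":-1},{"tx":-0.28,"ty":-0.177,"tz":0,"ax":0,"ay":0,"az":-14,"fingers":-1},{"tx":-0.32,"ty":-0.202,"tz":0,"ax":0,"ay":0,"az":-16,"fingers":-1},{"tx":-0.36,"ty":-0.227,"tz":0,"ax":0,"ay":0,"az":-18,"fingers":-1},{"tx":-0.4,"ty":-0.252,"tz":0,"ax":0,"ay":0,"az":-20,"fingers":-1},{"tx":-0.44,"ty":-0.278,"tz":0,"ax":0,"ay":0,"az":-22,"fingers":-1},{"tx":-0.48,"ty":-0.303,"tz":0,"ax":0,"ay":0,"az":-23,"fingers":-1},{"tx":-0.51,"ty":-0.322,"tz":0,"ax":0,"ay":0,"az":-24,"fingers":-1},{"tx":-0.5295,"ty":-0.334,"tz":0,"ax":0,"ay":0,"az":-24,"fingers":-1},{"tx":-0.5295,"ty":-0.334,"tz":0,"ax":0,"ay":0,"az":-24,"fingers":-1},{"tx":-0.5295,"ty":-0.334,"tz":0,"ax":0,"ay":0,"az":-24,"fingers":-1}], "grip_force": 30}}

```text
time_s: 2.1
tcp_pos: [0.5804, 0.1178, 0.2313]
tcp_rot: [180.0, -0.0, -171.3]
ft_force: [0.4, 0.2, -0.1]
gripper_width: 0.0002
gripper_force: 0.0
```

Emit:
{"api": "apply_moves", "payload": {"deltas": [{"tx":0,"ty":-0.001,"tz":0.04,"ax":0,"ay":0,"az":0,"fingers":-1},{"tx":0,"ty":-0.001,"tz":0.085,"ax":0,"ay":0,"az":0,"fingers":-1},{"tx":0,"ty":-0.001,"tz":0.12,"ax":0,"ay":0,"az":0,"fingers":-1},{"tx":0,"ty":-0.001,"tz":0.14,"ax":0,"ay":0,"az":0,"fingers":-1},{"tx":0,"ty":-0.001,"tz":0.148,"ax":0,"ay":0,"az":0,"fingers":-1},{"tx":0,"ty":-0.001,"tz":0.148,"ax":0,"ay":0,"az":0,"fingers":-1}]}}

```text
time_s: 2.85
tcp_pos: [0.5813, 0.1163, 0.084]
tcp_rot: [180.0, 0.0, -171.3]
ft_force: [0.2, 0.1, 2.3]
gripper_width: 0.0002
gripper_force: 0.0
```

Run:
```python
from station import *
import cv2,numpy as np
a,_=snapshot("top");b,_=snapshot("side")
a=cv2.resize(a[140:255,235:430],None,fx=2,fy=2);b=cv2.resize(b[120:290,255:400],None,fx=2.4,fy=2.4)
c=np.zeros((max(a.shape[0],b.shape[0]),a.shape[1]+b.shape[1],3),np.uint8);c[:a.shape[0],:a.shape[1]]=np.clip(a*1.6,0,255);c[:b.shape[0],a.shape[1]:]=b
cv2.imwrite("pics/m1.png",c[...,::-1])
```

```text
(no output)
```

View pics/m1.png

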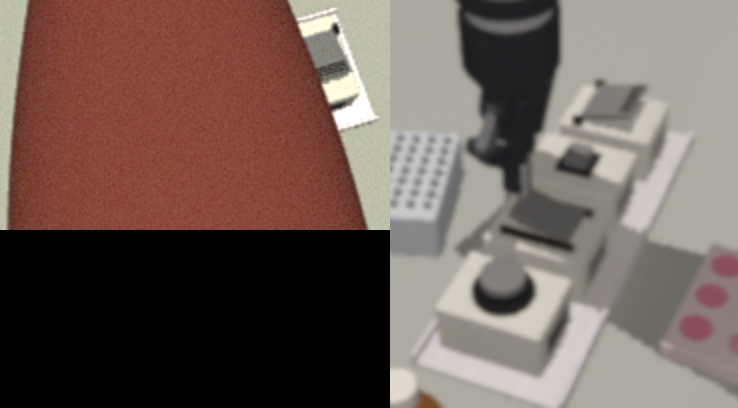

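The side view shows the tip just above the rocker's far edge (~(515,190)). The rocker (520,215) is untouched. I'll shift 3 mm nearer and press.

Emit:
{"api": "apply_moves", "payload": {"deltas": [{"tx":0.003,"ty":0,"tz":0,"ax":0,"ay":0,"az":0,"fingers":-1},{"tx":0.003,"ty":0,"tz":0.004,"ax":0,"ay":0,"az":0,"fingers":-1},{"tx":0.003,"ty":0,"tz":0.006,"ax":0,"ay":0,"az":0,"fingers":-1},{"tx":0.003,"ty":0,"tz":0.008,"ax":0,"ay":0,"az":0,"fingers":-1},{"tx":0.003,"ty":0,"tz":0.01,"ax":0,"ay":0,"az":0,"fingers":-1},{"tx":0.003,"ty":0,"tz":0.011,"ax":0,"ay":0,"az":0,"fingers":-1},{"tx":0.003,"ty":0,"tz":0.012,"ax":0,"ay":0,"az":0,"fingers":-1},{"tx":0.003,"ty":0,"tz":0.012,"ax":0,"ay":0,"az":0,"fingers":-1}]}}

```text
time_s: 3.95
tcp_pos: [0.5779, 0.1156, 0.0711]
tcp_rot: [180.0, -0.0, -171.3]
ft_force: [1.4, 0.2, -0.6]
gripper_width: -0.0
gripper_force: 0.8
```

Emit:
{"api": "apply_moves", "payload": {"deltas": [{"tx":0,"ty":0,"tz":0.001,"ax":0,"ay":0,"az":0,"fingers":-1},{"tx":0,"ty":0,"tz":0.001,"ax":0,"ay":0,"az":0,"fingers":-1}]}}

```text
time_s: 4.2
tcp_pos: [0.578, 0.1156, 0.0702]
tcp_rot: [180.0, -0.0, -171.3]
ft_force: [0.8, 0.3, 2.0]
gripper_width: 0.0
gripper_force: 0.8
```

Emit:
{"api": "apply_moves", "payload": {"deltas": [{"tx":0,"ty":0,"tz":0.001,"ax":0,"ay":0,"az":0,"fingers":-1},{"tx":0,"ty":0,"tz":0.001,"ax":0,"ay":0,"az":0,"fingers":-1}]}}

```text
time_s: 4.45
tcp_pos: [0.5781, 0.1156, 0.0693]
tcp_rot: [180.0, 0.0, -171.3]
ft_force: [0.5, 0.4, 3.7]
gripper_width: -0.0002
gripper_force: 1.2
```

Emit:
{"api": "apply_moves", "payload": {"deltas": [{"tx":0,"ty":0,"tz":0.001,"ax":0,"ay":0,"az":0,"fingers":-1},{"tx":0,"ty":0,"tz":0.001,"ax":0,"ay":0,"az":0,"fingers":-1}]}}

```text
time_s: 4.7
tcp_pos: [0.5783, 0.1156, 0.0687]
tcp_rot: [-180.0, 0.0, -171.3]
ft_force: [0.1, 0.6, 4.6]
gripper_width: -0.0003
gripper_force: 2.6
```

Emit:
{"api": "apply_moves", "payload": {"deltas": [{"tx":0,"ty":0,"tz":0.001,"ax":0,"ay":0,"az":0,"fingers":-1},{"tx":0,"ty":0,"tz":0.001,"ax":0,"ay":0,"az":0,"fingers":-1}]}}

```text
time_s: 4.95
tcp_pos: [0.5784, 0.1156, 0.0685]
tcp_rot: [-180.0, 0.0, -171.3]
ft_force: [-2.5, -0.2, 11.9]
gripper_width: 0.0
gripper_force: 5.6
```

Emit:
{"api": "apply_moves", "payload": {"deltas": [{"tx":0,"ty":0,"tz":0.001,"ax":0,"ay":0,"az":0,"fingers":-1},{"tx":0,"ty":0,"tz":0.001,"ax":0,"ay":0,"az":0,"fingers":-1}]}}

```text
time_s: 5.2
tcp_pos: [0.5784, 0.1156, 0.0683]
tcp_rot: [-180.0, 0.1, -171.3]
ft_force: [-5.5, -1.4, 18.3]
gripper_width: -0.0002
gripper_force: 8.7
```

Emit:
{"api": "apply_moves", "payload": {"deltas": [{"tx":0,"ty":0,"tz":-0.005,"ax":0,"ay":0,"az":0,"fingers":-1},{"tx":0,"ty":0,"tz":-0.025,"ax":0,"ay":0,"az":0,"fingers":-1},{"tx":0,"ty":0,"tz":-0.05,"ax":0,"ay":0,"az":0,"fingers":-1},{"tx":0.005,"ty":0.02,"tz":-0.05,"ax":0,"ay":0,"az":0,"fingers":-1},{"tx":0.01,"ty":0.045,"tz":-0.05,"ax":0,"ay":0,"az":0,"fingers":-1},{"tx":0.016,"ty":0.07,"tz":-0.05,"ax":0,"ay":0,"az":0,"fingers":-1},{"tx":0.0208,"ty":0.085,"tz":-0.05,"ax":0,"ay":0,"az":0,"fingers":-1},{"tx":0.0208,"ty":0.085,"tz":-0.05,"ax":0,"ay":0,"az":0,"fingers":-1}]}}

```text
time_s: 6.2
tcp_pos: [0.5439, 0.1974, 0.1161]
tcp_rot: [180.0, -0.0, -171.2]
ft_force: [0.4, -0.9, 0.1]
gripper_width: 0.0002
gripper_force: 0.0
```

Run:
```python
from station import *
import cv2,numpy as np
from h import *
b,d=snapshot("side");c=camera_params("side");np.savez("s2.npz",p=b,d=d,K=c["intrinsics"],E=c["extrinsics"])
_,Q=world("s2.npz");y=np.radians(8.7);R=np.array([[np.cos(y),-np.sin(y)],[np.sin(y),np.cos(y)]])
L=(Q[...,:2]-(.556,.1128))@R*1000;z=Q[...,2]*1000
print([(a,round(float(np.nanmedian(z[(abs(L[...,1])<12)&(abs(L[...,0]-a)<2.5)&(z<90)])),1)) for a in range(-40,45,5)])
cv2.imwrite("pics/m2.png",cv2.resize(b[100:290,235:400],None,fx=3,fy=3)[...,::-1])
```

```text
[(-40, 56.3), (-35, 57.0), (-30, 57.4), (-25, 77.1), (-20, 76.3), (-15, 74.8), (-10, 73.1), (-5, 71.2), (0, 70.5), (5, 70.0), (10, 69.7), (15, 69.7), (20, 68.9), (25, 69.0), (30, nan), (35, nan), (40, nan)]
  return np.nanmean(a, axis, out=out, keepdims=keepdims)
```

View pics/m2.png

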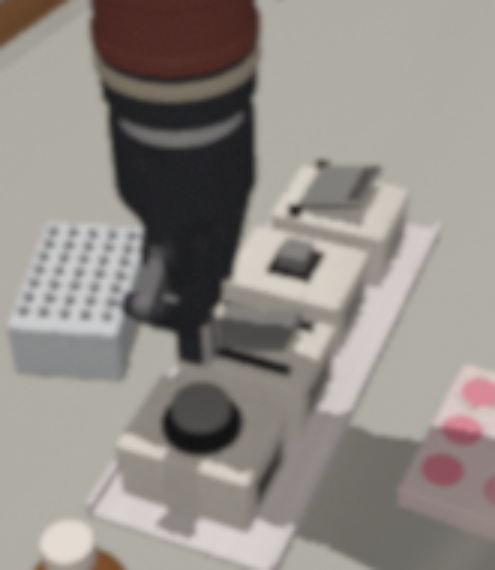

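The rocker profile is mirrored (far half down, ~69 mm), so the mains is on. The modules haven't moved, and the tip hovers over the start cap at (200,405). Next is the start button.

Emit:
{"api": "apply_moves", "payload": {"deltas": [{"tx":-0.001,"ty":-0.001,"tz":0.015,"ax":0,"ay":0,"az":0,"fingers":-1},{"tx":-0.001,"ty":-0.001,"tz":0.03,"ax":0,"ay":0,"az":0,"fingers":-1},{"tx":-0.001,"ty":-0.001,"tz":0.036,"ax":0,"ay":0,"az":0,"fingers":-1},{"tx":-0.001,"ty":-0.001,"tz":0.039,"ax":0,"ay":0,"az":0,"fingers":-1},{"tx":-0.001,"ty":-0.001,"tz":0.042,"ax":0,"ay":0,"az":0,"fingers":-1},{"tx":-0.001,"ty":-0.001,"tz":0.044,"ax":0,"ay":0,"az":0,"fingers":-1},{"tx":-0.001,"ty":-0.001,"tz":0.046,"ax":0,"ay":0,"az":0,"fingers":-1},{"tx":-0.001,"ty":-0.001,"tz":0.046,"ax":0,"ay":0,"az":0,"fingers":-1}]}}

```text
time_s: 7.25
tcp_pos: [0.546, 0.1955, 0.0719]
tcp_rot: [-180.0, 0.1, -171.3]
ft_force: [-8.4, -3.0, 15.3]
gripper_width: 0.0001
gripper_force: 7.0
```

Emit:
{"api": "apply_moves", "payload": {"deltas": [{"tx":0.0005,"ty":0,"tz":0,"ax":0,"ay":0,"az":0,"fingers":-1},{"tx":0.001,"ty":0,"tz":0,"ax":0,"ay":0,"az":0,"fingers":-1},{"tx":0.001,"ty":0,"tz":0.0003,"ax":0,"ay":0,"az":0,"fingers":-1},{"tx":0.001,"ty":0,"tz":0.0003,"ax":0,"ay":0,"az":0,"fingers":-1}]}}

```text
time_s: 7.75
tcp_pos: [0.546, 0.1955, 0.0719]
tcp_rot: [-180.0, 0.2, -171.3]
ft_force: [-2.4, -3.0, 12.7]
gripper_width: 0.0001
gripper_force: 6.2
```

Emit:
{"api": "apply_moves", "payload": {"deltas": [{"tx":0,"ty":0,"tz":0,"ax":0,"ay":0,"az":0,"fingers":-1},{"tx":0,"ty":0,"tz":0,"ax":0,"ay":0,"az":0,"fingers":-1},{"tx":0,"ty":0,"tz":0,"ax":0,"ay":0,"az":0,"fingers":-1},{"tx":0,"ty":0,"tz":0,"ax":0,"ay":0,"az":0,"fingers":-1},{"tx":0,"ty":0,"tz":0,"ax":0,"ay":0,"az":0,"fingers":-1},{"tx":0,"ty":0,"tz":0,"ax":0,"ay":0,"az":0,"fingers":-1},{"tx":0,"ty":0,"tz":0,"ax":0,"ay":0,"az":0,"fingers":-1},{"tx":0,"ty":0,"tz":0,"ax":0,"ay":0,"az":0,"fingers":-1},{"tx":0,"ty":0,"tz":0,"ax":0,"ay":0,"az":0,"fingers":-1},{"tx":0,"ty":0,"tz":0,"ax":0,"ay":0,"az":0,"fingers":-1}]}}

```text
time_s: 9.0
tcp_pos: [0.5459, 0.1955, 0.0719]
tcp_rot: [-180.0, 0.2, -171.3]
ft_force: [-3.7, -2.4, 12.1]
gripper_width: 0.0003
gripper_force: 6.2
```

Emit:
{"api": "apply_moves", "payload": {"deltas": [{"tx":0,"ty":0,"tz":-0.005,"ax":0,"ay":0,"az":0,"fingers":-1},{"tx":0,"ty":0,"tz":-0.015,"ax":0,"ay":0,"az":0,"fingers":-1},{"tx":0,"ty":0,"tz":-0.03,"ax":0,"ay":0,"az":0,"fingers":-1},{"tx":0,"ty":0,"tz":-0.055,"ax":0,"ay":0,"az":0,"fingers":-1},{"tx":0.002,"ty":-0.03,"tz":-0.06,"ax":0,"ay":0,"az":0,"fingers":-1},{"tx":0.005,"ty":-0.07,"tz":-0.06,"ax":0,"ay":0,"az":0,"fingers":-1},{"tx":0.008,"ty":-0.11,"tz":-0.06,"ax":0,"ay":0,"az":0,"fingers":-1},{"tx":0.011,"ty":-0.15,"tz":-0.06,"ax":0,"ay":0,"az":0,"fingers":-1},{"tx":0.014,"ty":-0.19,"tz":-0.06,"ax":0,"ay":0,"az":0,"fingers":-1},{"tx":0.017,"ty":-0.23,"tz":-0.06,"ax":0,"ay":0,"az":0,"fingers":-1},{"tx":0.0183,"ty":-0.2512,"tz":-0.06,"ax":0,"ay":0,"az":0,"fingers":-1},{"tx":0.0183,"ty":-0.2512,"tz":-0.06,"ax":0,"ay":0,"az":0,"fingers":-1},{"tx":0.0183,"ty":-0.2512,"tz":-0.06,"ax":0,"ay":0,"az":0,"fingers":-1}]}}

```text
time_s: 10.62
tcp_pos: [0.5647, -0.0547, 0.1301]
tcp_rot: [180.0, -0.0, -171.3]
ft_force: [-1.1, 0.5, 0.2]
gripper_width: -0.0001
gripper_force: 0.0
```

Run:
```python
from station import *
import cv2
b,d=snapshot("side")
cv2.imwrite("pics/m3.png",cv2.resize(b[100:290,235:400],None,fx=3,fy=3)[...,::-1])
```

```text
(no output)
```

View pics/m3.png

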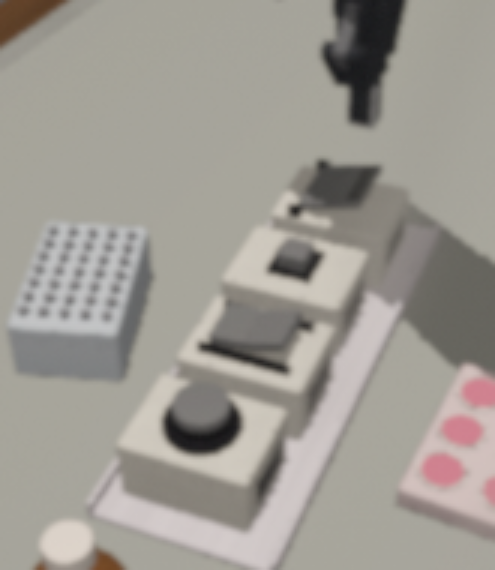

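The rocker stays on (far half down), the button is out again, and the tip hangs above the paddle (365,120). Now the shutter.

Emit:
{"api": "apply_moves", "payload": {"deltas": [{"tx":-0.001,"ty":-0.001,"tz":0.025,"ax":0,"ay":0,"az":0,"fingers":-1},{"tx":-0.001,"ty":-0.001,"tz":0.043,"ax":0,"ay":0,"az":0,"fingers":-1},{"tx":-0.001,"ty":-0.001,"tz":0.05,"ax":0,"ay":0,"az":0,"fingers":-1},{"tx":-0.001,"ty":-0.001,"tz":0.053,"ax":0,"ay":0,"az":0,"fingers":-1},{"tx":-0.001,"ty":-0.001,"tz":0.056,"ax":0,"ay":0,"az":0,"fingers":-1},{"tx":-0.001,"ty":-0.001,"tz":0.059,"ax":0,"ay":0,"az":0,"fingers":-1},{"tx":-0.001,"ty":-0.001,"tz":0.062,"ax":0,"ay":0,"az":0,"fingers":-1},{"tx":-0.001,"ty":-0.001,"tz":0.064,"ax":0,"ay":0,"az":0,"fingers":-1},{"tx":-0.001,"ty":-0.001,"tz":0.064,"ax":0,"ay":0,"az":0,"fingers":-1}]}}

```text
time_s: 11.8
tcp_pos: [0.5659, -0.0565, 0.0658]
tcp_rot: [180.0, 0.0, -171.3]
ft_force: [-0.3, 0.3, -0.9]
gripper_width: -0.0001
gripper_force: 0.0
```

Emit:
{"api": "apply_moves", "payload": {"deltas": [{"tx":0,"ty":0,"tz":0.001,"ax":0,"ay":0,"az":0,"fingers":-1},{"tx":0,"ty":0,"tz":0.001,"ax":0,"ay":0,"az":0,"fingers":-1}]}}

```text
time_s: 12.05
tcp_pos: [0.5659, -0.0564, 0.065]
tcp_rot: [180.0, 0.0, -171.3]
ft_force: [0.5, 1.0, 0.4]
gripper_width: -0.0004
gripper_force: 0.0
```

Emit:
{"api": "apply_moves", "payload": {"deltas": [{"tx":0,"ty":0,"tz":0.001,"ax":0,"ay":0,"az":0,"fingers":-1},{"tx":0,"ty":0,"tz":0.0015,"ax":0,"ay":0,"az":0,"fingers":-1},{"tx":0,"ty":0,"tz":0.0015,"ax":0,"ay":0,"az":0,"fingers":-1}]}}

```text
time_s: 12.42
tcp_pos: [0.566, -0.0565, 0.0643]
tcp_rot: [-180.0, 0.0, -171.3]
ft_force: [-3.6, 0.1, 8.5]
gripper_width: 0.0001
gripper_force: 3.9
```

Emit:
{"api": "apply_moves", "payload": {"deltas": [{"tx":0,"ty":0,"tz":0.001,"ax":0,"ay":0,"az":0,"fingers":-1},{"tx":0,"ty":0,"tz":0.001,"ax":0,"ay":0,"az":0,"fingers":-1}]}}

```text
time_s: 12.68
tcp_pos: [0.566, -0.0565, 0.064]
tcp_rot: [-180.0, 0.0, -171.3]
ft_force: [-7.5, 0.8, 14.0]
gripper_width: 0.0
gripper_force: 7.0
```

Emit:
{"api": "apply_moves", "payload": {"deltas": [{"tx":0.001,"ty":0,"tz":0.0003,"ax":0,"ay":0,"az":0,"fingers":-1},{"tx":0.001,"ty":0,"tz":0.0003,"ax":0,"ay":0,"az":0,"fingers":-1},{"tx":0.001,"ty":0,"tz":-0.005,"ax":0,"ay":0,"az":0,"fingers":-1},{"tx":0.001,"ty":0,"tz":-0.02,"ax":0,"ay":0,"az":0,"fingers":-1},{"tx":0.001,"ty":0,"tz":-0.05,"ax":0,"ay":0,"az":0,"fingers":-1},{"tx":0.001,"ty":-0.02,"tz":-0.09,"ax":0,"ay":0,"az":0,"fingers":-1},{"tx":0.001,"ty":-0.06,"tz":-0.12,"ax":0,"ay":0,"az":0,"fingers":-1},{"tx":0.001,"ty":-0.11,"tz":-0.14,"ax":0,"ay":0,"az":0,"fingers":-1},{"tx":0.001,"ty":-0.16,"tz":-0.14,"ax":0,"ay":0,"az":0,"fingers":-1},{"tx":0.001,"ty":-0.2,"tz":-0.14,"ax":0,"ay":0,"az":0,"fingers":-1},{"tx":0.001,"ty":-0.2,"tz":-0.14,"ax":0,"ay":0,"az":0,"fingers":-1},{"tx":0.001,"ty":-0.2,"tz":-0.14,"ax":0,"ay":0,"az":0,"fingers":-1}]}}

```text
time_s: 14.18
tcp_pos: [0.5951, -0.2538, 0.2028]
tcp_rot: [180.0, -0.0, -171.3]
ft_force: [-0.2, 0.4, -0.1]
gripper_width: -0.0
gripper_force: 0.0
```

```bash
python3 - <<'E' 2>/dev/null
from station import *
import cv2,numpy as np
from h import *
y=np.radians(8.7);R=np.array([[np.cos(y),-np.sin(y)],[np.sin(y),np.cos(y)]])
for n in("side","top"):
  b,d=snapshot(n);c=camera_params(n);np.savez("f.npz",p=b,d=d,K=c["intrinsics"],E=c["extrinsics"])
  if n=="side": cv2.imwrite("pics/m4.png",cv2.resize(b[100:290,235:400],None,fx=3,fy=3)[...,::-1])
  _,Q=world("f.npz");z=Q[...,2]*1000
  for m in((.556,.1128),(.5797,-.0535),(.5457,.1969)):
    L=(Q[...,:2]-m)@R*1000
    print(n,[(a,round(float(np.nanmedian(z[(abs(L[...,1])<12)&(abs(L[...,0]-a)<2.5)&(z<90)])),1)) for a in range(-25,30,10)])
print(sense()["ft_force"],sense()["time_s"])
E
```

```text
side [(-25, 76.9), (-15, 74.6), (-5, 71.5), (5, 70.0), (15, 69.2), (25, 68.2)]
side [(-25, 64.5), (-15, 65.6), (-5, 65.1), (5, 65.5), (15, 65.8), (25, 65.6)]
side [(-25, 61.0), (-15, 78.3), (-5, 78.4), (5, 78.8), (15, 75.4), (25, 57.0)]
top [(-25, 75.4), (-15, 76.0), (-5, 72.2), (5, 69.6), (15, 68.8), (25, 68.5)]
top [(-25, 62.1), (-15, 65.9), (-5, 65.3), (5, 64.4), (15, 65.1), (25, 65.5)]
top [(-25, 59.9), (-15, 77.1), (-5, 78.5), (5, 78.8), (15, 77.9), (25, 59.3)]
[0.55922232 0.93003531 0.53807249] 14.275
```

View pics/m4.png

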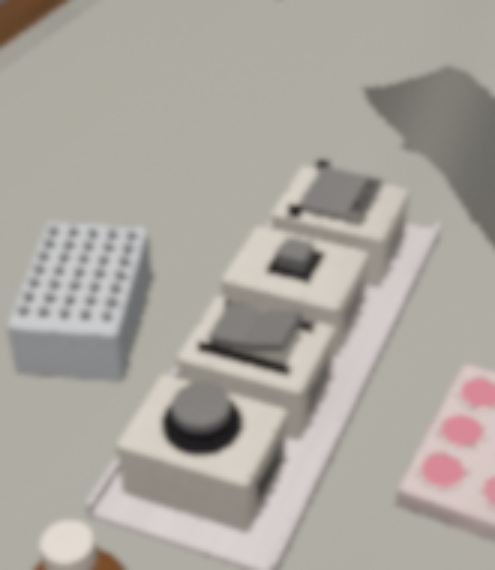

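The rocker is on, the button is out, and the paddle is flat (level at 65 mm). The modules are in place and the arm is clear.

```bash
python3 -c "from station import *;print(sign_off())"
```

```text
the job is handed in; nothing more can be done
None
```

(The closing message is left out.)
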